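# Fit the cover plate on a bench filter holder

## Robot

A 6-joint arm with a two-finger parallel gripper is mounted at the origin on the work surface. World frame = base frame: x ahead of the robot, y to its left, z up, the work surface at z = 0. Lengths are in m, angles in rad, forces in N, time in s.
With the tool pointing down it reaches from about 0.275 to 0.825 m from the base axis. Payload 5.2 kg.
Tool frame: the origin (TCP) lies midway between the tips of the shut fingers; the grasp point (between the pads) lies 19 mm behind it; z points along the fingers, y is the direction in which the jaws open and shut (so a half turn about z gives the same grasp; the last joint's range is limited). The gripper opens to 93 mm and grips with 3 to 60 N. Pads are 15 mm wide; open, the fingers measure 128 mm over their backs; the gripper's body (75 mm by 188 mm) begins 65 mm behind the grasp point.
Start: joints at [1.019, 0.259, 1.535, -0, 1.348, -0.203], TCP at [0.188, 0.517, 0.219] pointing down, gripper open.
Joint ranges: [-3.14, 3.14], [-0.91, 2.08], [0.19, 2.58], [-1.22, 4.36], [0.22, 2.71], [-3.12, 3.12]. Speed limits (rad/s): [2.57, 2.57, 3.14, 3.14, 3.14, 3.14].

## Interface

Orientations are given as a unit quaternion [x, y, z, w].
In Python, from station import observe, grab_frame, arm gives the robot as it stands.
- The arm moves only by the shell command python3 -m crank 'ROWS' [OPENING] [FORCE]. ROWS is text: rows parted by semicolons, each of 6 numbers parted by spaces: the shift along the world's x, y, z in m, then the turn, a rotation vector about the world's x, y, z in rad. In form: tx ty tz rx ry rz; .... A call has 1 to 20 rows; each row is the pose to reach, as a shift and turn from the pose commanded when the call began; what a row does not reach only later rows make up. A row lasts 1/10 s, in which the tool goes at most 50 mm and 8.59 degrees, less where a joint would pass 70% of its speed; a pose out of reach is approached as far as the arm can. A call with a gripper value outside its range is refused whole. OPENING is the closure, from -1 (fully open) to 1 (shut), set as the call begins (- or left out, the last holds). The fingers move at their own pace and stop on an object; FORCE is the grip in N (left out, the last holds). Time passes only in rows, so rows that repeat a pose let the fingers close. It gives the time, the measured TCP pose, the force and the opening at its end, in the units of the state.
- observe(): the state, without advancing time (a new reading comes with each control period).
- grab_frame(name): name is "side" or "top" or "wrist"; returns a dict with "pixels" (384x512x3 uint8, blue, green, red), "range_z" (384x512 float32, m along the optical axis (not along the pixel's ray), 0 where there is no reading), "fov_y" (degrees; the focal length in pixels is half the picture's height over the tangent of half this angle, whatever the lens; pixels are square), "cx", "cy" (the principal point, pixels), "D" ([k1, k2, p1, p2, k3] as OpenCV has them; the pictures are not rectified), "world_from_camera" (4x4, takes a point from camera to world coordinates); the wrist camera has in their place "T_tool_cam" (4x4, takes a point from camera to tool coordinates, whose origin is the TCP and whose axes are the flange's). Camera axes: x right, y up, looking along -z (the intrinsics and any distortion apply to the point x, -y, -z); pixel columns grow to the right and rows downward; lengths in m; the calibration is good to about 2 mm. A picture is of the moment at which its call begins: read the wrist's pose just before it.
- arm.hand_in(): hands the job in, once; it reports no verdict.
The state is a dict: "clock": time; "joint_positions": joint angles; "qd": joint speeds; "tau": joint torques, N m; "tool_pos": TCP position; "eef_rot": TCP orientation; "contact_force": force on the tool from outside, world axes, zero at the start; "torque": the same for the moment, N m; "width": finger opening in m.
Only numpy, scipy, OpenCV 4.12 (cv2) and the standard library are available. Lean on these libraries where they do the work, as an engineer would, in place of code of your own. Each camera call takes 0.05 s, during which the arm holds its last target.

## Task

Close the filter holder: take the steel cover plate from the rubber mat by its bar handle, set it lightly on the ends of the six studs, turn it until its six holes drop over them, slide it down, and press it fully home and level against the drag of the seal ring. Never let it bear on the studs or the holder with more than 40 N, leave the nut tray, bottle and beaker where they stand, and let go of the plate at the end.

Things in the scene. Friction and masses are not known exactly. Their poses are not given: they have to be found in the camera images.
- handle (a point): Centre of the plate's handle: flat steel bar, level along this frame's x, 78 long, 10 wide (y), 12 tall, on two upright rods of 8 diameter at x = -33 and +33. The point is on the plate's axis, 46 mm above its underside, 40 above its top face. Beyond the handle's ends an inlet stub and a vent screw stand up to 16 tall on the plate.
- disc (a point): Centre of the cover plate's disc, half-way through it (3 mm above the underside); z is its axis, x as at the handle. Steel, 140 diameter, 6 thick, flat below, 0.65 to 0.9 kg in all. Six 10.5 mm through holes on a 112 diameter circle, at 30, 90, 150, 210, 270 and 330 degrees from x. It starts on a rubber mat, 170 square, 4 thick, fixed on the bench.
- plate: The cover plate with its handle; origin at the centre of its underside, 52 tall, axes as at disc.
- holder: The filter holder: a three-legged stand that cannot be shifted, with a round steel dish (140 diameter), six studs and a seal ring on top. Origin on the bench under its centre; 109 tall to the stud ends; feet within 85 mm of its axis. The plate must never bear on it with more than 40 N in all, its own weight included.
- seat (a point): Centre of the dish's upper face, 85 mm above the bench, on the dish's axis (z). The plate's disc is 27 mm above this point when the plate stands on the stud ends, 7 mm when it rests on the standing seal ring, 3 mm when fully home on the face.
- studs (a point): Centre of the circle (112 diameter) of the six stud ends, 24 mm above the seat. Studs: steel, 8 diameter, 60 degrees apart, last 1 mm tapered to 6.8. How far they are turned about the axis differs each time and is NOT given by any reading or axes here: feel or look for it. A sixth of a turn of the plate covers all cases; any of the six fits is right. They do not turn with the plate.
- seal (a joint): Black rubber seal ring in the dish, 80 to 92 diameter. 0: stands 4 mm proud of the face; 0.004: pressed flush. It carries the plate's own weight without giving; it sinks under about 14 N in all (the plate's weight plus some 5 to 8 N; up to 25 N in all when pushed faster or with the holes rubbing on the studs) and stays down.
- nut_tray: White plastic tray, 100 x 150 x 28, with six steel wing nuts for later; bystander, leave it alone. Origin under its centre.
- flask: Amber glass bottle with a black cap, 68 diameter, 125 tall; bystander, leave it alone. Origin under its centre.
- beaker: Open glass beaker, 72 diameter, 95 tall; bystander, leave it alone. Origin under its centre.
There are look-alikes about, which are no part of the job. Leave any green look-alike of the holder alone.

How it is judged:
On the way, in this order (a step that is already met when the one before it is completed fails the run):
1. the plate is lifted clear of the mat (height (world z) of disc above 0.045 m), for 0.1 s.
2. all six holes are over the studs and the plate has slid at least half-way down them (z of disc in the frame of seat below 0.014 m and horizontal distance between disc and seat below 0.005 m and angle between disc's own z axis and vertical below 0.08 rad).
3. the plate is pressed home: the seal ring is down and the plate lies on the dish (z of disc in the frame of seat below 0.005 m and horizontal distance between disc and seat below 0.005 m), for 0.1 s.
At the end, for the whole second after the job is handed in: The plate lies on the dish over all six studs, within 2 mm of fully home (disc point less than 5 mm above the seat point), within 5 mm of the axis, level within 0.03 rad, at rest and released (all of step 3 and angle between disc's own z axis and vertical below 0.03 rad and linear speed of plate below 0.01 m/s); the robot touches nothing.
It fails at once if the plate bears on the holder with more than 40 N (contact force between plate and holder above 40 N).
It fails at once if the nut tray is disturbed (moved over 20 mm) (distance of nut_tray from where it was at the start of the episode above 0.02 m).
It fails at once if the bottle is disturbed (moved over 20 mm or tipped) (distance of flask from where it was at the start of the episode above 0.02 m or angle between flask's own z axis and vertical above 0.2 rad).
It fails at once if the beaker is disturbed (moved over 20 mm or tipped) (distance of beaker from where it was at the start of the episode above 0.02 m or angle between beaker's own z axis and vertical above 0.2 rad).
It also fails if it takes over 64 s, if anything falls off the work surface, if the arm or the gripper's body presses on something with over 40 N, if the wrist force passes 120 N, or if a joint passes its speed limit or range.

## Working session

There is one attempt and no reset: what is moved stays moved. The work goes in short steps, Python scripts to look and compute and a shell command to move; the robot and the scene stay as the last step left them, time stands still between calls to the robot, and variables do not carry over. Pictures are saved under pics/ and viewed, and the job is handed in when it is done.

```bash
ls; mkdir -p pics; python3 - <<'E'
from station import observe, grab_frame
import cv2,numpy as np
s=observe();print({k:np.round(v,3) for k,v in s.items()})
for n in ["side","top","wrist"]:
    f=grab_frame(n);cv2.imwrite(f"pics/{n}0.png",f["pixels"])
    np.savez(f"{n}0.npz",**{k:v for k,v in f.items()})
    print(n,f["fov_y"],f["cx"],f["cy"],f["D"],np.round(f.get("world_from_camera",f.get("T_tool_cam")),3).tolist())
E
```

```text
pics
{'clock': np.float64(0.0), 'joint_positions': array([ 1.019,  0.259,  1.536, -0.   ,  1.348, -0.203]), 'qd': array([ 0.   ,  0.001,  0.002,  0.002, -0.001, -0.   ]), 'tau': array([ 1.0000e-03, -4.3731e+01, -2.8400e+01,  7.2000e-02,  4.1000e-02,
       -0.0000e+00]), 'tool_pos': array([0.188, 0.516, 0.218]), 'eef_rot': array([ 0.174,  0.985, -0.001, -0.   ]), 'contact_force': array([ 0.27 , -0.016,  0.019]), 'torque': array([0.039, 0.005, 0.037]), 'width': np.float64(0.093)}
side 50.24107142562927 250.56650819816556 190.63439982505804 [0.04694264 0.         0.         0.         0.        ] [[-0.991, 0.098, -0.087, 0.545], [-0.131, -0.779, 0.613, 0.731], [-0.007, 0.619, 0.785, 1.011], [0.0, 0.0, 0.0, 1.0]]
top 45.693126254432826 252.71321498035843 197.11600535442443 [-0.07781362  0.          0.          0.          0.        ] [[-0.013, 0.998, -0.056, 0.565], [-1.0, -0.014, -0.018, -0.02], [-0.019, 0.055, 0.998, 1.248], [0.0, 0.0, 0.0, 1.0]]
wrist 60.82487987731946 256.4305367006047 187.55888699986312 [-0.04748445  0.          0.          0.          0.        ] [[0.001, 0.97, 0.241, 0.067], [1.0, -0.0, -0.001, -0.001], [-0.001, 0.241, -0.97, -0.166], [0.0, 0.0, 0.0, 1.0]]
```

View pics/top0.png

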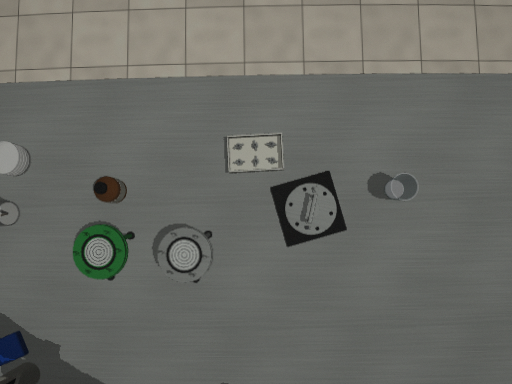

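View pics/side0.png

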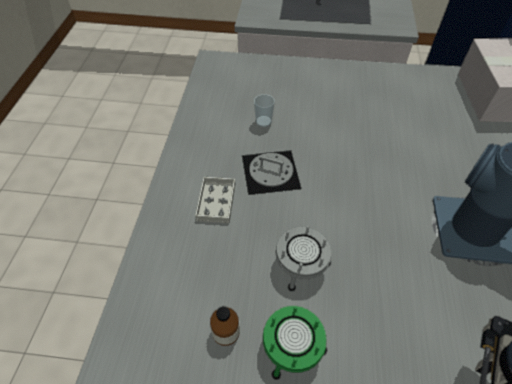

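View pics/wrist0.png

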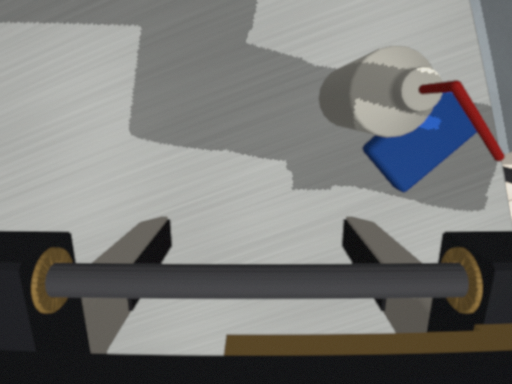

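The top view shows the plate on its black mat at about (310,208) px. The grey holder is at (184,255), the green look-alike at (99,251), the tray at (254,153), the bottle at (108,189) and the beaker at (403,187). Next I'll measure from these pixels.

```bash
cat > h.py <<'E'
import cv2,numpy as np
from scipy.spatial.transform import Rotation as R
def K(f):
    h=384;fl=h/2/np.tan(np.radians(float(f["fov_y"]))/2)
    return np.array([[fl,0,float(f["cx"])],[0,fl,float(f["cy"])],[0,0,1]])
def Twc(f,s=None):
    if "world_from_camera" in f: return np.array(f["world_from_camera"])
    T=np.eye(4);T[:3,:3]=R.from_quat(s["eef_rot"]).as_matrix();T[:3,3]=s["tool_pos"]
    return T@np.array(f["T_tool_cam"])
def rays(f,uv,T):
    p=cv2.undistortPoints(np.asarray(uv,float).reshape(-1,1,2),K(f),np.array(f["D"])).reshape(-1,2)
    d=np.c_[p[:,0],-p[:,1],-np.ones(len(p))]
    return T[:3,3],d@T[:3,:3].T
def onz(f,uv,z,T):
    o,d=rays(f,uv,T);return o+d*((z-o[2])/d[:,2])[:,None]
def cloud(f,T):
    v,u=np.mgrid[:384,:512];uv=np.c_[u.ravel(),v.ravel()]
    o,d=rays(f,uv,T);r=np.array(f["range_z"]).ravel()
    P=o+d*r[:,None];P[r==0]=np.nan
    return P.reshape(384,512,3)
def proj(f,P,T):
    P=np.atleast_2d(P);c=(P-T[:3,3])@T[:3,:3];c=c*[1,-1,-1]
    return cv2.projectPoints(c,np.zeros(3),np.zeros(3),K(f),np.array(f["D"]))[0].reshape(-1,2)
E
python3 - <<'E'
from h import *
for n in ["top","side"]:
    f=dict(np.load(n+"0.npz"));T=Twc(f);P=cloud(f,T)
    if n=="top": print("bench z",[np.round(P[v,u],3) for v,u in [(320,250),(120,400),(300,350)]])
    for name,c,zlo,zhi in [("handle",(0.63,-.135),.035,.075),("disc",(0.63,-.135),.007,.016),("holder_top",(0.5,.13),.075,.095),("studs",(0.5,.13),.098,.12),("tray",(.7,-.02),.01,.04),("flask",(.6,.3),.11,.135),("flaskall",(.6,.3),.02,.135),("beaker",(.65,-.3),.02,.1),("green",(.5,.32),.075,.095)]:
        m=(np.hypot(P[...,0]-c[0],P[...,1]-c[1])<.11)&(P[...,2]>zlo)&(P[...,2]<zhi)
        if m.sum()<5: print(n,name,m.sum());continue
        q=P[m]; r=cv2.minAreaRect((q[:,:2]*1000).astype(np.float32))
        cc,rad=cv2.minEnclosingCircle((q[:,:2]*1000).astype(np.float32))
        print(n,name,m.sum(),np.round(q.mean(0),4),"z",np.round(np.median(q[:,2]),4),"rect",np.round(r[0],1),np.round(r[1],1),round(r[2],1),"circ",np.round(cc,1),round(rad,1))
I=cv2.imread("pics/top0.png")
cv2.imwrite("pics/topz.png",np.hstack([cv2.resize(I[210:300,140:230],(400,400),interpolation=2),cv2.resize(I[165:250,265:350],(400,400),interpolation=2)]))
E
```

```text
bench z [array([0.301, 0.015, 0.001]), array([ 0.845, -0.411, -0.005]), array([ 0.352, -0.257,  0.003])]
top handle 122 [ 0.6008 -0.1526  0.0556] z 0.0559 rect [ 600.5 -152.9] [10.3 77.6] 76.6 circ [ 599.9 -155.2] 38.8
top disc 1860 [ 0.602  -0.15    0.0104] z 0.0103 rect [ 631.5 -140.9] [216.4 176.8] 11.3 circ [ 630.2 -135.5] 109.4
top holder_top 2109 [0.4873 0.1758 0.0858] z 0.0857 rect [488.4 175.1] [136.2 127.5] 23.7 circ [486.2 179.8] 69.6
top studs 54 [0.4857 0.1784 0.1076] z 0.1083 rect [486.4 178.5] [115.8 100.3] 84.6 circ [486.9 178.9] 58.4
top tray 559 [ 0.7394 -0.0158  0.0202] z 0.0188 rect [723.9 -37. ] [218.9 159.7] 53.9 circ [702.5 -21.4] 109.6
top flask 109 [0.6502 0.3813 0.1222] z 0.1233 rect [584.4 372.7] [175.2  27.4] 9.6 circ [586.  363.4] 87.7
top flaskall 1120 [0.5917 0.3548 0.0826] z 0.0847 rect [566.9 327.9] [219.6 132.6] 49.8 circ [599.9 300. ] 109.9
top beaker 349 [ 0.6529 -0.3781  0.0655] z 0.0676 rect [ 651.3 -378.3] [69.7 61.8] 1.0 circ [ 651.5 -383.1] 36.2
top green 1939 [0.4954 0.3515 0.0856] z 0.0856 rect [493.2 320.5] [217.7 139.3] 89.4 circ [500.  320
[... 321 characters left out ...]
137.6] 88.8 circ [488.  181.3] 70.5
side studs 76 [0.4866 0.1817 0.1073] z 0.1082 rect [486.7 182.4] [116.2 103.6] 83.9 circ [486.9 182.5] 59.5
side tray 580 [ 0.7383 -0.0155  0.0196] z 0.0185 rect [727.6 -37. ] [219.1 154.2] 57.7 circ [700.4 -20. ] 109.6
side flask 93 [0.6512 0.3843 0.1247] z 0.1252 rect [565.1 326.1] [218.9 102.7] 53.2 circ [598.4 301. ] 109.7
side flaskall 909 [0.5654 0.3376 0.0865] z 0.0863 rect [565.3 326.4] [219.  132.8] 52.6 circ [599.2 300.4] 109.8
side beaker 408 [ 0.6515 -0.3684  0.066 ] z 0.0688 rect [ 650.7 -376.7] [68.8 67.1] 7.2 circ [ 653.5 -379.1] 37.4
side green 2388 [0.4951 0.353  0.0869] z 0.087 rect [500.7 320.2] [138.4 219.3] 4.1 circ [499.8 320. ] 110.0
```

View pics/topz.png

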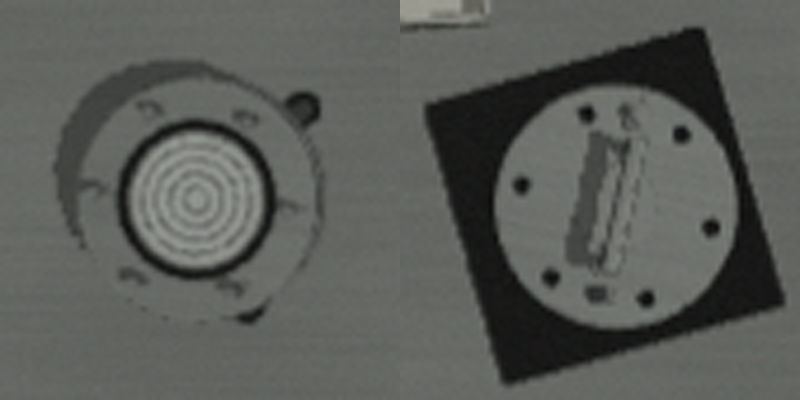

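The handle centre is about (0.601, -0.151, 0.056 at its top), running at -13.4° from x; the rectangle measures 77.6 x 10.3, which matches the 78 x 10 given. The holder axis is about (0.487, 0.180), with its face at 0.086. I'll take a wrist view over the holder first, then one over the plate.

```bash
python3 -m crank '0.03 -0.03 0.03 0 0 0; 0.07 -0.07 0.06 0 0 0; 0.11 -0.11 0.08 0 0 0; 0.15 -0.15 0.08 0 0 0; 0.18 -0.18 0.08 0 0 0; 0.21 -0.21 0.08 0 0 0; 0.24 -0.24 0.08 0 0 0; 0.27 -0.27 0.08 0 0 0; 0.30 -0.30 0.08 0 0 0; 0.33 -0.33 0.08 0 0 0; 0.345 -0.345 0.08 0 0 0; 0.355 -0.357 0.08 0 0 0; 0.355 -0.357 0.08 0 0 0; 0.355 -0.357 0.08 0 0 0; 0.355 -0.357 0.08 0 0 0'
cat > snap.py <<'E'
import sys
from station import observe, grab_frame
from h import *
n,tag=sys.argv[1:3]
s=observe();f=grab_frame(n);T=Twc(f,s)
cv2.imwrite(f"pics/{n}{tag}.png",f["pixels"])
g={k:v for k,v in f.items()};g["T"]=T;np.savez(f"{n}{tag}.npz",**g)
print(s["clock"],np.round(s["tool_pos"],4),np.round(s["eef_rot"],4),np.round(s["contact_force"],2))
E
python3 snap.py wrist 1
```

```text
clock: 1.65
tool_pos: [0.542, 0.161, 0.2988]
eef_rot: [0.173, 0.985, 0.0, -0.0]
contact_force: [-0.0, 0.8, -0.6]
width: 0.0928
1.65 [0.542  0.161  0.2988] [ 1.728e-01  9.850e-01  2.000e-04 -1.000e-04] [-0.01  0.76 -0.57]
```

View pics/wrist1.png

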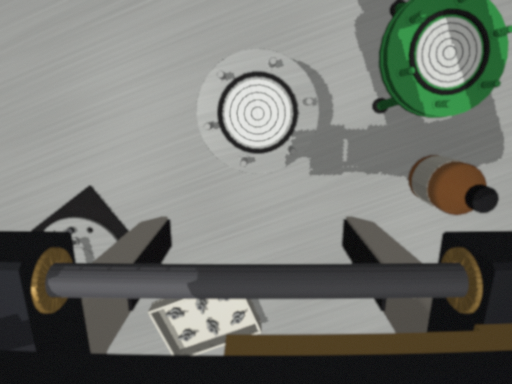

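The grey holder is centred at (258,112) px. Five studs show clearly, near (275,62), (310,101), (225,75), (211,125) and (246,160), and the sixth near (291,148) is in shadow.

```bash
python3 - <<'E'
from h import *
f=dict(np.load("wrist1.npz"));T=f["T"];P=cloud(f,T)
c=np.array([.487,.18])
d=np.hypot(P[...,0]-c[0],P[...,1]-c[1])
face=(d<.072)&(P[...,2]>.078)&(P[...,2]<.094);print("face",np.median(P[face],0).round(4))
m=((d<.075)&(P[...,2]>.102)&(P[...,2]<.116)).astype(np.uint8)
n,l,st,ce=cv2.connectedComponentsWithStats(m)
pts=[]
for i in range(1,n):
    q=P[l==i]; z=np.median(q[:,2])
    w=onz(f,[ce[i]],.109,T)[0]; pts.append(w[:2]); print(ce[i].round(1),st[i,4],np.median(q,0).round(4),w.round(4), "ang",np.degrees(np.arctan2(w[1]-c[1],w[0]-c[0])).round(1),"r",np.hypot(*(w[:2]-c)).round(4))
# seal ring: dark circle
g=cv2.cvtColor(f["pixels"],6)
b=((g<60)&(d<.075)).astype(np.uint8)
cs,_=cv2.findContours(b,0,1);k=max(cs,key=cv2.contourArea);e=cv2.fitEllipse(k);print("seal ellipse",e,onz(f,[e[0]],.089,T).round(4))
mm=(face).astype(np.uint8);cs,_=cv2.findContours(mm,0,1);k=max(cs,key=cv2.contourArea);h=onz(f,k.reshape(-1,2),.085,T)[:,:2]
print("dish circle",cv2.minEnclosingCircle((h*1000).astype(np.float32)), cv2.fitEllipse((h*1000).astype(np.float32)))
I=f["pixels"][30:190,180:340];cv2.imwrite("pics/w1z.png",cv2.resize(I,(600,600),interpolation=2))
E
```

```text
face [0.4838 0.1829 0.0858]
[272.5  60.8] 53 [0.4417 0.2146 0.1085] [0.4417 0.2147 0.109 ] ang 142.5 r 0.0571
[220.4  74.4] 52 [0.436  0.1593 0.1089] [0.436  0.1593 0.109 ] ang -158.0 r 0.0551
[308.3 100.6] 45 [0.4922 0.2372 0.1089] [0.4922 0.2372 0.109 ] ang 84.8 r 0.0574
[207.1 125.7] 46 [0.4803 0.1268 0.1086] [0.4802 0.1268 0.109 ] ang -97.3 r 0.0536
[292.3 150.8] 46 [0.5372 0.2044 0.1091] [0.537  0.2043 0.109 ] ang 25.9 r 0.0556
[243.  162.5] 42 [0.5307 0.149  0.1092] [0.5309 0.1491 0.109 ] ang -35.1 r 0.0536
seal ellipse ((252.35955810546875, 312.3750915527344), (156.90682983398438, 555.6024169921875), 89.70870208740234) [[0.7251 0.0891 0.089 ]]
dish circle ((486.3602600097656, 182.00741577148438), 69.93708801269531) ((486.3174133300781, 182.04562377929688), (138.319580078125, 138.49945068359375), 134.71591186523438)
```

View pics/w1z.png

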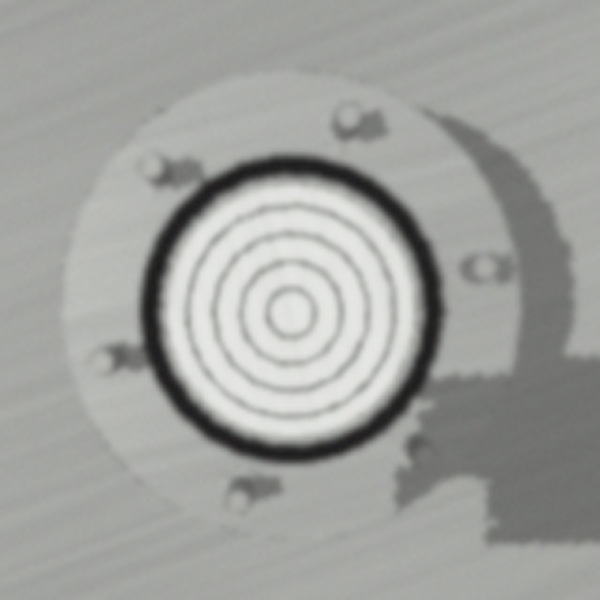

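```bash
python3 -m crank '0.01 -0.03 0 0 0 0; 0.02 -0.06 -0.01 0 0 0; 0.03 -0.09 -0.02 0 0 0; 0.04 -0.12 -0.03 0 0 0; 0.05 -0.15 -0.04 0 0 0; 0.06 -0.18 -0.05 0 0 0; 0.07 -0.21 -0.06 0 0 0; 0.08 -0.24 -0.07 0 0 0; 0.09 -0.27 -0.08 0 0 0; 0.1 -0.3 -0.09 0 0 0; 0.11 -0.32 -0.1 0 0 0; 0.115 -0.333 -0.1 0 0 0; 0.115 -0.333 -0.1 0 0 0; 0.115 -0.333 -0.1 0 0 0; 0.115 -0.333 -0.1 0 0 0'
python3 snap.py wrist 2
python3 - <<'E'
from h import *
pts=np.array([[.4417,.2147],[.4360,.1593],[.4922,.2372],[.4802,.1268],[.5370,.2043],[.5309,.1491]])
c=pts.mean(0);a=np.degrees(np.arctan2(*(pts-c).T[::-1]));print(c,np.hypot(*(pts-c).T),a%60)
E
```

```text
clock: 3.2
tool_pos: [0.658, -0.1716, 0.1997]
eef_rot: [0.173, 0.985, 0.0, 0.001]
contact_force: [0.3, 0.5, 0.1]
width: 0.093
3.2 [ 0.658  -0.1716  0.1997] [1.728e-01 9.850e-01 1.000e-04 5.000e-04] [0.27 0.52 0.09]
[0.48633333 0.1819    ] [0.0553893  0.05517431 0.05561032 0.05544031 0.05539739 0.05533559] [23.68869782 24.18039605 23.94425574 23.64839551 23.85047391 23.64782121]
```

View pics/wrist2.png

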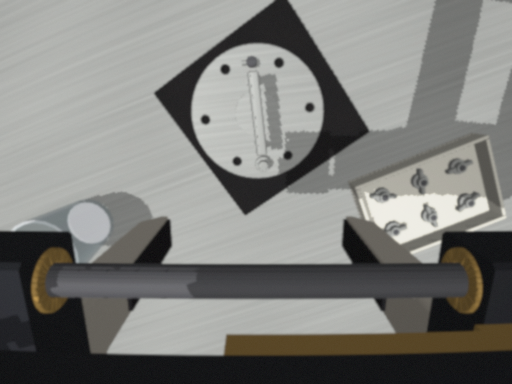

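The stud circle is clean: phase 23.8° mod 60, scatter ±0.3°, radius 55.4 against 56 expected. In the wrist view the plate is centred near (258,110) px with all six dark holes visible.

```bash
python3 - <<'E'
from h import *
f=dict(np.load("wrist2.npz"));T=f["T"];P=cloud(f,T)
g=cv2.cvtColor(f["pixels"],6)
b=(g<70).astype(np.uint8)
n,l,st,ce=cv2.connectedComponentsWithStats(b);pts=[]
for i in range(1,n):
    if 20<st[i,4]<150 and 50<ce[i][1]<180 and 190<ce[i][0]<330:
        w=onz(f,[ce[i]],.010,T)[0];pts.append(w[:2]);print(ce[i].round(1),st[i,4],w.round(4))
pts=np.array(pts)
c=pts.mean(0);a=np.degrees(np.arctan2(*(pts-c).T[::-1]));print(c,np.hypot(*(pts-c).T),a%60)
d=np.hypot(P[...,0]-c[0],P[...,1]-c[1])
m=(d<.06)&(P[...,2]>.044)&(P[...,2]<.07)
q=P[m];r=cv2.minAreaRect((q[:,:2]*1000).astype(np.float32));print(m.sum(),np.median(q,0).round(4),r)
q2=q[:,:2]-q[:,:2].mean(0);u=np.linalg.svd(q2)[2][0];print("dir",np.degrees(np.arctan2(u[1],u[0])))
print("plate z",np.median(P[(d>.03)&(d<.05),2]))
E
```

```text
[278.4  62.3] 47 [ 0.5614 -0.1128  0.01  ]
[224.9  68.8] 46 [ 0.5486 -0.1669  0.01  ]
[309.3 106.9] 39 [ 0.615  -0.0966  0.01  ]
[205.1 119.2] 40 [ 0.5893 -0.2053  0.01  ]
[287.6 155. ] 45 [ 0.6559 -0.1347  0.01  ]
[236.7 160.8] 36 [ 0.6429 -0.1894  0.01  ]
[ 0.60216777 -0.15097535] [0.0558698  0.05590684 0.05584446 0.05587356 0.05610325 0.05600314] [16.87587627 16.59235454 16.74071117 16.68769608 16.83040658 16.63465783]
907 [ 0.6007 -0.1506  0.056 ] ((602.16064453125, -150.98089599609375), (10.068617820739746, 77.75949096679688), 76.78549194335938)
dir -13.260297314697048
plate z 0.3106713996162198
```

The holes measure radius 55.9 against 56 expected, phase 16.7°, centre (0.6022, -0.1510), with the handle at -13.27°. So I'll yaw +6.6° to grasp and later turn +7.1° to fit.

```bash
python3 -m crank '-0.014 0.005 -0.02 0 0 0.03; -0.028 0.01 -0.04 0 0 0.06; -0.042 0.015 -0.06 0 0 0.09; -0.0558 0.0206 -0.08 0 0 0.1157; -0.0558 0.0206 -0.1 0 0 0.1157; -0.0558 0.0206 -0.12 0 0 0.1157; -0.0558 0.0206 -0.12 0 0 0.1157; -0.0558 0.0206 -0.12 0 0 0.1157; -0.0558 0.0206 -0.12 0 0 0.1157' -1
python3 snap.py wrist 3; python3 snap.py side 3
```

```text
clock: 4.15
tool_pos: [0.6031, -0.1525, 0.0802]
eef_rot: [0.116, 0.993, -0.0, 0.001]
contact_force: [-0.8, -0.2, -0.4]
width: 0.0929
4.15 [ 0.6031 -0.1525  0.0802] [ 1.160e-01  9.932e-01 -4.000e-04  1.200e-03] [-0.78 -0.24 -0.4 ]
4.2 [ 0.6031 -0.1527  0.0803] [ 1.161e-01  9.932e-01 -4.000e-04  1.300e-03] [ 0.45 -0.04  0.24]
```

View pics/wrist3.png

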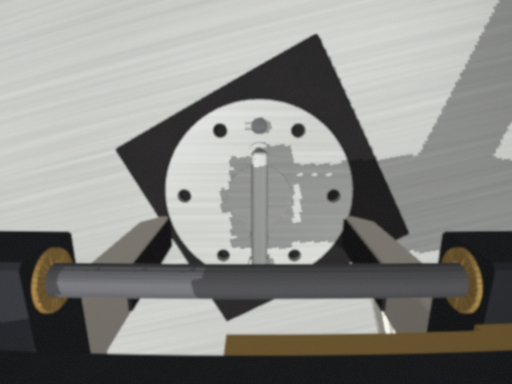

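The fingers straddle the handle symmetrically: handle at u≈259, fingers about 170 and 343. I'll descend and grip.

```bash
python3 -m crank '-0.0008 0.0013 -0.015 0 0 0; -0.0008 0.0013 -0.03 0 0 0; -0.0008 0.0013 -0.04 0 0 0; -0.0008 0.0013 -0.049 0 0 0; -0.0008 0.0013 -0.049 0 0 0; -0.0008 0.0013 -0.049 0 0 0; -0.0008 0.0013 -0.049 0 0 0' -1
python3 -m crank '0 0 0 0 0 0; 0 0 0 0 0 0; 0 0 0 0 0 0; 0 0 0 0 0 0; 0 0 0 0 0 0; 0 0 0 0 0 0; 0 0 0 0 0 0; 0 0 0 0 0 0; 0 0 0 0 0 0; 0 0 0 0 0 0' 1 60
python3 -c "
from station import observe;print(observe())"
```

```text
clock: 4.95
tool_pos: [0.6019, -0.1514, 0.0303]
eef_rot: [0.116, 0.993, -0.0, 0.001]
contact_force: [-0.0, 0.7, 0.5]
width: 0.0932
clock: 5.95
tool_pos: [0.6014, -0.1512, 0.0297]
eef_rot: [0.116, 0.993, -0.0, 0.0]
contact_force: [-0.6, 0.6, 0.0]
width: 0.0175
{'clock': 5.95, 'joint_positions': array([-4.25963857e-01,  5.57063068e-01,  1.57843032e+00, -2.23137715e-05,
        1.00609063e+00, -1.76367147e+00]), 'qd': array([ 8.45501401e-04,  1.21305213e-03, -3.12387557e-04, -7.21849461e-04,
       -4.55882312e-05, -1.04696957e-03]), 'tau': array([-1.66315218e-03, -5.47123075e+01, -2.31087559e+01, -2.54915311e-02,
        7.52632390e-02,  1.12464199e-04]), 'tool_pos': array([ 0.6013623 , -0.15120015,  0.02966926]), 'eef_rot': array([ 1.16274774e-01,  9.93217084e-01, -1.02912012e-05,  1.24042048e-06]), 'contact_force': array([-0.63073758,  0.5688009 ,  0.04957754]), 'torque': array([ 0.0021065 , -0.01212825, -0.00867785]), 'width': 0.017458485282856283}
```

```bash
python3 -m crank '0 0 0 0 0 0; 0 0 0 0 0 0; 0 0 0 0 0 0; 0 0 0 0 0 0; 0 0 0 0 0 0'
python3 -m crank '0 0 0.005 0 0 0; 0 0 0.015 0 0 0; 0 0 0.03 0 0 0; 0 0 0.05 0 0 0; 0 0 0.07 0 0 0; 0 0 0.09 0 0 0; 0 0 0.11 0 0 0; 0 0 0.12 0 0 0; 0 0 0.12 0 0 0; 0 0 0.12 0 0 0; 0 0 0.12 0 0 0'
python3 snap.py wrist 4; python3 snap.py side 4
```

```text
clock: 6.45
tool_pos: [0.6014, -0.151, 0.0297]
eef_rot: [0.116, 0.993, 0.0, 0.0]
contact_force: [0.0, 2.1, 0.9]
width: 0.0092
clock: 7.55
tool_pos: [0.6004, -0.1508, 0.1481]
eef_rot: [0.116, 0.993, 0.0, -0.001]
contact_force: [-0.6, 0.8, -6.7]
width: 0.0096
7.55 [ 0.6004 -0.1508  0.1481] [ 1.163e-01  9.932e-01  4.000e-04 -1.400e-03] [-0.61  0.79 -6.68]
7.6 [ 0.6005 -0.1509  0.1481] [ 1.163e-01  9.932e-01  4.000e-04 -1.300e-03] [ 1.24  0.17 -6.96]
```

View pics/wrist4.png

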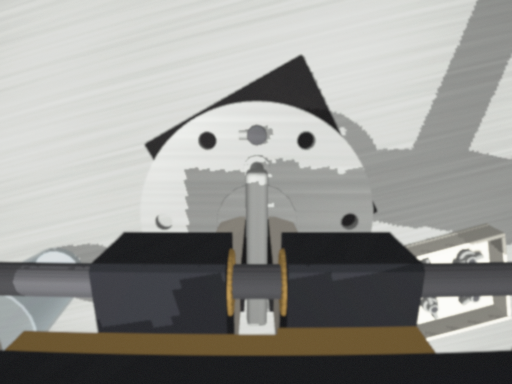

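View pics/side4.png

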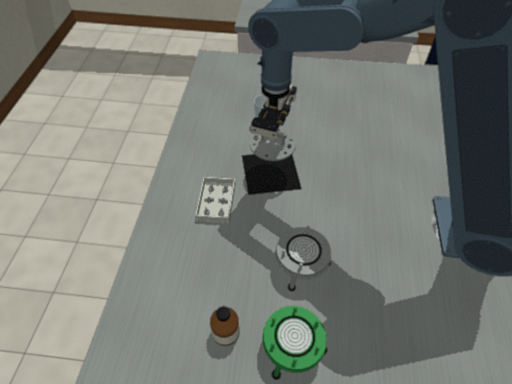

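The plate hangs from the gripper with a weight reading of about 7 N. Four holes are visible at (208,140), (306,140), (164,221) and (349,221) px. I'll check its level and its pose in the tool frame.

```bash
cat > held.py <<'E'
import sys
from h import *
f=dict(np.load(sys.argv[1]));T=f["T"];Tt=f["T_tool_cam"]
P=cloud(f,T);Pt=cloud(f,Tt)
# disc top in tool frame expected z = -19+40=+21mm beyond TCP
g=cv2.cvtColor(f["pixels"],6)
v,u=np.mgrid[:384,:512]
m=(np.abs(Pt[...,2]-.021)<.012)&(np.hypot(Pt[...,0],Pt[...,1])<.068)&(v<228)&(g>95)
q=Pt[m];
for _ in range(3):
    A=np.c_[q[:,:2],np.ones(len(q))];s=np.linalg.lstsq(A,q[:,2],rcond=None)[0];r=q[:,2]-A@s;q=q[abs(r)<.0025]
print("n",len(q),"disc top plane in tool: slopes",s[:2].round(4),"z0",s[2].round(4))
import ast
b=((g<75)&(v<228)).astype(np.uint8)
uvs=ast.literal_eval(sys.argv[2]);n,l,st,ce=cv2.connectedComponentsWithStats(b)
pts=[]
for p in uvs:
    w=onz(f,[p],s[2],Tt)[0];o,d=rays(f,[p],Tt);t=(s[2]+s[:2]@o[:2]-o[2])/(d[0,2]-s[:2]@d[0,:2]);w=o+t*d[0];pts.append(w)
pts=np.array(pts);print(pts.round(4))
# fit centre & angle with known geometry: similarity-free (rigid) LSQ
from scipy.optimize import least_squares
def res(x):
    a=np.arctan2(pts[:,1]-x[1],pts[:,0]-x[0]);k=np.round((a-x[2])/(np.pi/3))
    return np.r_[x[0]+.056*np.cos(x[2]+k*np.pi/3)-pts[:,0],x[1]+.056*np.sin(x[2]+k*np.pi/3)-pts[:,1]]
best=min((least_squares(res,[0,0,a]) for a in np.radians([20,30,40])),key=lambda r:r.cost)
x=best.x;print("hole centre in tool",x[:2].round(4),"phase deg",np.degrees(x[2])%60,"rms",np.sqrt(np.mean(best.fun**2)).round(5))
n=np.array([-s[0],-s[1],1]);n/=np.linalg.norm(n);print("world normal",(T[:3,:3]@np.linalg.inv(Tt[:3,:3])@n).round(4))
E
python3 - <<'E'
from h import *
f=dict(np.load("wrist4.npz"));g=cv2.cvtColor(f["pixels"],6)
for p in [(208,140),(306,140),(164,221),(349,221)]:
    w=g[p[1]-14:p[1]+15,p[0]-14:p[0]+15];print(p,w.min(),np.median(w))
I=f["pixels"][110:240,120:390];cv2.imwrite("pics/w4z.png",cv2.resize(I,None,fx=2.9,fy=2.9,interpolation=2))
E
```

```text
(208, 140) 44 225.0
(306, 140) 30 219.0
(164, 221) 27 218.0
(349, 221) 26 150.0
```

View pics/w4z.png

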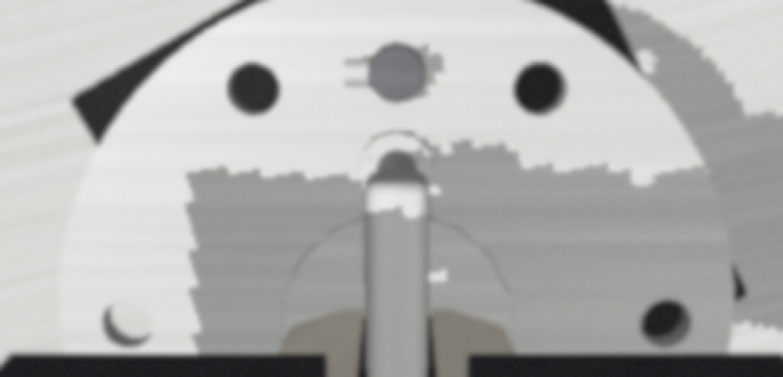

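```bash
python3 held.py wrist4.npz '[(207.2,140.3),(306.2,140.3),(164.1,221.4),(349.7,221.4)]'
```

```text
n 19352 disc top plane in tool: slopes [ 0.0051 -0.0004] z0 0.0191
[[ 0.0479 -0.0283  0.0194]
 [ 0.048   0.0277  0.0193]
 [-0.0006 -0.056   0.0191]
 [-0.0005  0.0558  0.0191]]
hole centre in tool [-0.0005 -0.0002] phase deg 29.92599846800045 rms 7e-05
world normal [ 2.4e-03  3.0e-04 -1.0e+00]
```

The plate is level (slope ≤0.005) and its holes are centred in the tool within 0.5 mm. The underside is 25 mm below the TCP. I'll carry it over the holder with a +0.124 rad turn.

```bash
python3 -m crank '0 0 0.01 0 0 0; -0.004 0.012 0.03 0 0 0.01; -0.011 0.032 0.04 0 0 0.02; -0.019 0.056 0.04 0 0 0.03; -0.028 0.081 0.04 0 0 0.04; -0.037 0.108 0.04 0 0 0.05; -0.047 0.137 0.04 0 0 0.06; -0.057 0.166 0.04 0 0 0.07; -0.067 0.195 0.04 0 0 0.08; -0.077 0.224 0.04 0 0 0.09; -0.087 0.253 0.04 0 0 0.1; -0.096 0.279 0.04 0 0 0.11; -0.104 0.302 0.04 0 0 0.12; -0.110 0.320 0.04 0 0 0.124; -0.1135 0.3295 0.04 0 0 0.124; -0.1146 0.3329 0.04 0 0 0.124; -0.1146 0.3329 0.04 0 0 0.124; -0.1146 0.3329 0.04 0 0 0.124; -0.1146 0.3329 0.04 0 0 0.124'
python3 snap.py wrist 5;python3 snap.py top 5
```

```text
clock: 9.55
tool_pos: [0.4871, 0.1809, 0.1896]
eef_rot: [0.055, 0.998, -0.0, 0.0]
contact_force: [0.2, 0.3, -6.9]
width: 0.0097
9.55 [0.4871 0.1809 0.1896] [ 5.510e-02  9.985e-01 -2.000e-04  0.000e+00] [ 0.22  0.29 -6.89]
9.6 [0.4871 0.1809 0.1896] [ 5.510e-02  9.985e-01 -1.000e-04 -0.000e+00] [-0.49 -0.65 -7.06]
```

View pics/wrist5.png

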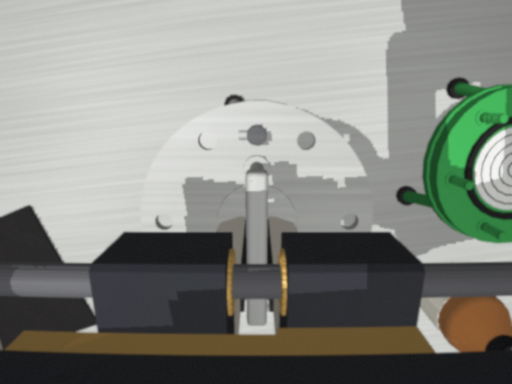

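```bash
python3 -m crank '-0.0005 0.0005 -0.01 0 0 0; -0.001 0.001 -0.02 0 0 0; -0.0013 0.0012 -0.03 0 0 0; -0.0013 0.0012 -0.04 0 0 0; -0.0013 0.0012 -0.046 0 0 0; -0.0013 0.0012 -0.050 0 0 0; -0.0013 0.0012 -0.050 0 0 0; -0.0013 0.0012 -0.050 0 0 0; -0.0013 0.0012 -0.050 0 0 0'
python3 snap.py wrist 6
python3 - <<'E'
from h import *
I=cv2.imread("pics/wrist6.png")[110:240,120:390];cv2.imwrite("pics/w6z.png",cv2.resize(I,None,fx=2.9,fy=2.9,interpolation=2))
E
```

```text
clock: 10.55
tool_pos: [0.4859, 0.183, 0.1402]
eef_rot: [0.055, 0.999, 0.0, 0.001]
contact_force: [-0.6, -1.1, -6.9]
width: 0.0096
10.55 [0.4859 0.183  0.1402] [5.450e-02 9.985e-01 1.000e-04 6.000e-04] [-0.61 -1.14 -6.87]
```

View pics/w6z.png

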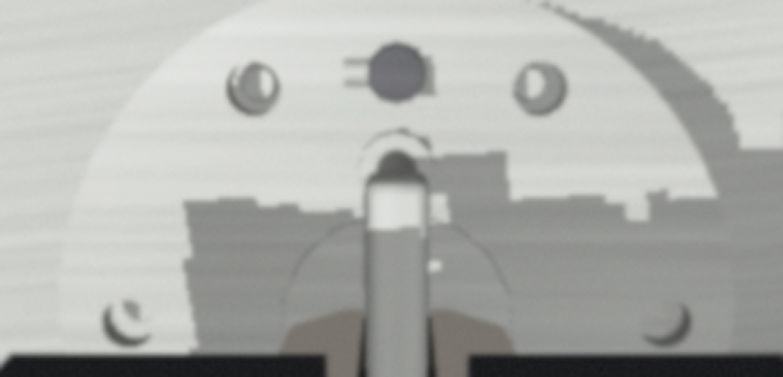

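```bash
python3 -m crank '0 -0.0008 -0.001 0 0 0; 0 -0.0008 -0.002 0 0 0; 0 -0.0008 -0.003 0 0 0; 0 -0.0008 -0.003 0 0 0; 0 -0.0008 -0.003 0 0 0; 0 -0.0008 -0.003 0 0 0'
python3 snap.py wrist 7
python3 snap.py wrist 7
python3 - <<'E'
from h import *
I=cv2.imread("pics/wrist7.png")
a=[cv2.resize(I[y-16:y+16,x-16:x+16],(390,290),interpolation=2) for x,y in [(207,140),(306,140),(164,219),(350,219)]]
cv2.imwrite("pics/w7z.png",np.vstack([np.hstack(a[:2]),np.hstack(a[2:])]))
E
```

```text
clock: 11.2
tool_pos: [0.4855, 0.1821, 0.1367]
eef_rot: [0.055, 0.999, -0.0, 0.0]
contact_force: [-0.3, -0.3, -7.0]
width: 0.0092
11.2 [0.4855 0.1821 0.1367] [ 0.0545  0.9985 -0.      0.    ] [-0.32 -0.3  -7.01]
11.25 [0.4855 0.1821 0.1367] [0.0545 0.9985 0.     0.    ] [-0.48 -0.83 -5.77]
```

View pics/w7z.png

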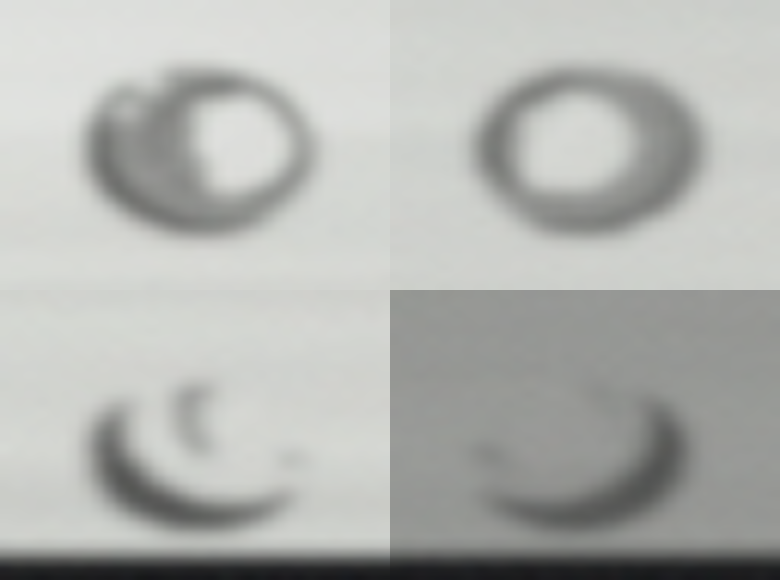

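```bash
python3 - <<'E'
from h import *
f=dict(np.load("wrist7.npz"));Tt=f["T_tool_cam"]
def px(x,y,i):return [(207,306)[i]-16+(x-390*i)/390*32, 140-16+y/290*32]
h=[px(203,152,0),px(590,152,1)];s=[px(242,145,0),px(574,138,1)]
H=onz(f,h,.0193,Tt);
for z in (.0267,.0277,.0287):
  S=onz(f,s,z,Tt);print(z,S.round(4).tolist(),"diff stud-hole mm",((S-H)*1000).round(2).tolist())
print(H.round(4))
E
```

```text
0.0267 [[0.0474, -0.0272, 0.0267], [0.0479, 0.0282, 0.0267]] diff stud-hole mm [[-0.3, 0.81, 7.4], [0.15, 0.33, 7.4]]
0.0277 [[0.0473, -0.0273, 0.0277], [0.0478, 0.0284, 0.0277]] diff stud-hole mm [[-0.4, 0.67, 8.4], [0.05, 0.48, 8.4]]
0.0287 [[0.0472, -0.0275, 0.0287], [0.0477, 0.0285, 0.0287]] diff stud-hole mm [[-0.5, 0.53, 9.4], [-0.04, 0.63, 9.4]]
[[ 0.0477 -0.028   0.0193]
 [ 0.0478  0.0279  0.0193]]
```

Seen through the front holes, the stud ends sit about 0.6 mm off towards tool +y. I'll correct y by +0.5 mm and lower slowly.

```bash
python3 -m crank '0 0.0005 0 0 0 0; 0 0.0005 -0.0007 0 0 0; 0 0.0005 -0.0014 0 0 0; 0 0.0005 -0.002 0 0 0; 0 0.0005 -0.002 0 0 0; 0 0.0005 -0.002 0 0 0'
python3 -m crank '0 0 -0.0005 0 0 0; 0 0 -0.001 0 0 0; 0 0 -0.001 0 0 0; 0 0 -0.001 0 0 0'
python3 -m crank '0 0 -0.0005 0 0 0; 0 0 -0.001 0 0 0; 0 0 -0.001 0 0 0; 0 0 -0.001 0 0 0'
```

```text
clock: 11.9
tool_pos: [0.4854, 0.1826, 0.1346]
eef_rot: [0.055, 0.999, -0.0, -0.0]
contact_force: [-1.0, -0.5, -5.7]
width: 0.0094
clock: 12.3
tool_pos: [0.4854, 0.1826, 0.1336]
eef_rot: [0.055, 0.999, -0.0, -0.0]
contact_force: [-0.1, -0.1, -6.5]
width: 0.0095
clock: 12.7
tool_pos: [0.4855, 0.1826, 0.1326]
eef_rot: [0.055, 0.999, 0.0, -0.0]
contact_force: [-0.8, -0.3, -6.6]
width: 0.0094
```

```bash
python3 -m crank '0 0 -0.0005 0 0 0; 0 0 -0.001 0 0 0; 0 0 -0.001 0 0 0; 0 0 -0.001 0 0 0'
python3 -m crank '0 0 -0.0005 0 0 0; 0 0 -0.001 0 0 0; 0 0 -0.001 0 0 0; 0 0 -0.001 0 0 0'
python3 -m crank '0 0 -0.0005 0 0 0; 0 0 -0.001 0 0 0; 0 0 -0.001 0 0 0; 0 0 -0.001 0 0 0'
```

```text
clock: 13.1
tool_pos: [0.4854, 0.1826, 0.1316]
eef_rot: [0.055, 0.999, -0.0, -0.0]
contact_force: [-0.6, -0.8, -5.9]
width: 0.0092
clock: 13.5
tool_pos: [0.4854, 0.1826, 0.1306]
eef_rot: [0.055, 0.999, 0.0, -0.0]
contact_force: [0.4, -0.2, -6.3]
width: 0.0092
clock: 13.9
tool_pos: [0.4854, 0.1826, 0.1296]
eef_rot: [0.054, 0.999, -0.0, -0.0]
contact_force: [0.7, 0.2, -6.9]
width: 0.0099
```

There is no load at 4.5 mm below stud-end height and the side force is about 0, so the holes are over the studs. I'll continue down.

```bash
python3 -m crank '0 0 -0.001 0 0 0; 0 0 -0.002 0 0 0; 0 0 -0.003 0 0 0; 0 0 -0.004 0 0 0; 0 0 -0.005 0 0 0; 0 0 -0.005 0 0 0; 0 0 -0.005 0 0 0'
python3 -m crank '0 0 -0.001 0 0 0; 0 0 -0.002 0 0 0; 0 0 -0.003 0 0 0; 0 0 -0.004 0 0 0; 0 0 -0.005 0 0 0; 0 0 -0.006 0 0 0; 0 0 -0.006 0 0 0; 0 0 -0.006 0 0 0'
python3 snap.py wrist 8
```

```text
clock: 14.6
tool_pos: [0.4854, 0.1826, 0.1246]
eef_rot: [0.055, 0.999, -0.0, -0.0]
contact_force: [-0.3, 0.5, -6.8]
width: 0.0095
clock: 15.4
tool_pos: [0.4854, 0.1826, 0.1186]
eef_rot: [0.055, 0.999, -0.0, -0.0]
contact_force: [-0.8, 0.3, -6.3]
width: 0.0091
15.4 [0.4854 0.1826 0.1186] [ 0.0545  0.9985 -0.     -0.    ] [-0.82  0.25 -6.27]
```

View pics/wrist8.png

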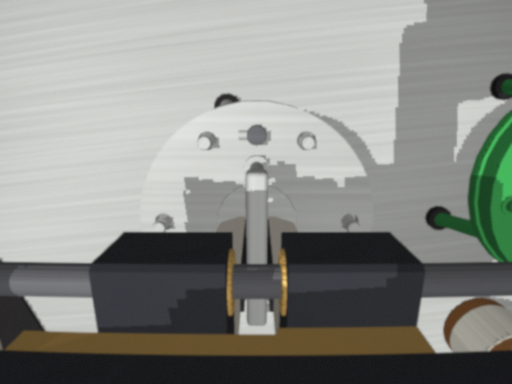

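The studs stand up through the holes at (205,142), (307,142), (163,221) and (351,221) px. Next comes the slow press onto the seal.

```bash
python3 -m crank '0 0 -0.001 0 0 0; 0 0 -0.002 0 0 0; 0 0 -0.003 0 0 0; 0 0 -0.003 0 0 0; 0 0 -0.003 0 0 0'
python3 -m crank '0 0 -0.0003 0 0 0; 0 0 -0.0006 0 0 0; 0 0 -0.001 0 0 0; 0 0 -0.001 0 0 0'
python3 -m crank '0 0 -0.0003 0 0 0; 0 0 -0.0006 0 0 0; 0 0 -0.001 0 0 0; 0 0 -0.001 0 0 0'
```

```text
clock: 15.95
tool_pos: [0.4854, 0.1826, 0.1156]
eef_rot: [0.055, 0.999, -0.0, -0.0]
contact_force: [-0.9, 1.1, -5.6]
width: 0.0095
clock: 16.35
tool_pos: [0.4855, 0.1826, 0.1147]
eef_rot: [0.055, 0.999, 0.0, 0.0]
contact_force: [0.0, 0.1, -6.1]
width: 0.0095
clock: 16.75
tool_pos: [0.4858, 0.1826, 0.1146]
eef_rot: [0.054, 0.999, 0.0, 0.001]
contact_force: [-2.5, 0.2, 4.7]
width: 0.0093
```

Seal contact is at TCP 0.1146 as predicted, with an arm stiffness of about 12 N/mm.

```bash
python3 -m crank '0 0 -0.0001 0 0 0; 0 0 -0.0002 0 0 0; 0 0 -0.0003 0 0 0; 0 0 -0.0003 0 0 0'
python3 -m crank '0 0 -0.0001 0 0 0; 0 0 -0.0002 0 0 0; 0 0 -0.0003 0 0 0; 0 0 -0.0003 0 0 0'
python3 -m crank '0 0 -0.0001 0 0 0; 0 0 -0.0002 0 0 0; 0 0 -0.0003 0 0 0; 0 0 -0.0003 0 0 0'
```

```text
clock: 17.15
tool_pos: [0.4859, 0.1827, 0.1145]
eef_rot: [0.054, 0.999, 0.0, 0.001]
contact_force: [-3.8, -0.3, 6.6]
width: 0.0092
clock: 17.55
tool_pos: [0.4859, 0.1827, 0.1142]
eef_rot: [0.054, 0.999, 0.0, 0.001]
contact_force: [-4.4, -1.3, 7.5]
width: 0.0095
clock: 17.95
tool_pos: [0.4859, 0.1827, 0.1139]
eef_rot: [0.054, 0.999, 0.0, 0.001]
contact_force: [-2.8, -0.7, 7.3]
width: 0.0095
```

The seal is sinking at about +7 N. I'll continue at a slow rate.

```bash
python3 -m crank '0 0 -0.0002 0 0 0; 0 0 -0.0004 0 0 0; 0 0 -0.0006 0 0 0; 0 0 -0.0008 0 0 0; 0 0 -0.001 0 0 0; 0 0 -0.001 0 0 0'
python3 -m crank '0 0 -0.0002 0 0 0; 0 0 -0.0004 0 0 0; 0 0 -0.0006 0 0 0; 0 0 -0.0008 0 0 0; 0 0 -0.001 0 0 0; 0 0 -0.001 0 0 0'
python3 -m crank '0 0 -0.0001 0 0 0; 0 0 -0.0002 0 0 0; 0 0 -0.0003 0 0 0; 0 0 -0.0004 0 0 0; 0 0 -0.0005 0 0 0; 0 0 -0.0005 0 0 0'
```

```text
clock: 18.55
tool_pos: [0.4859, 0.1827, 0.1129]
eef_rot: [0.054, 0.999, 0.0, 0.001]
contact_force: [-3.1, -0.3, 6.7]
width: 0.0092
clock: 19.15
tool_pos: [0.4859, 0.1827, 0.1119]
eef_rot: [0.054, 0.999, 0.0, 0.001]
contact_force: [-3.3, -1.3, 8.5]
width: 0.0096
clock: 19.75
tool_pos: [0.4859, 0.1827, 0.1114]
eef_rot: [0.054, 0.999, 0.0, 0.001]
contact_force: [-2.8, -0.5, 7.2]
width: 0.0091
```

```bash
python3 -m crank '0 0 -0.0001 0 0 0; 0 0 -0.0002 0 0 0; 0 0 -0.0003 0 0 0; 0 0 -0.0004 0 0 0; 0 0 -0.0004 0 0 0'
python3 -m crank '0 0 -0.0001 0 0 0; 0 0 -0.0002 0 0 0; 0 0 -0.0003 0 0 0; 0 0 -0.0004 0 0 0; 0 0 -0.0004 0 0 0'
python3 -m crank '0 0 -0.0001 0 0 0; 0 0 -0.0002 0 0 0; 0 0 -0.0003 0 0 0; 0 0 -0.0003 0 0 0'
```

```text
clock: 20.25
tool_pos: [0.4859, 0.1827, 0.111]
eef_rot: [0.054, 0.999, 0.0, 0.001]
contact_force: [-3.3, -1.4, 6.5]
width: 0.0093
clock: 20.75
tool_pos: [0.4859, 0.1827, 0.1107]
eef_rot: [0.054, 0.999, 0.0, 0.001]
contact_force: [-4.2, -1.1, 9.0]
width: 0.0095
clock: 21.15
tool_pos: [0.4859, 0.1827, 0.1107]
eef_rot: [0.054, 0.999, 0.0, 0.001]
contact_force: [-4.5, -0.2, 10.5]
width: 0.0095
```

The plate stopped at 0.1107 while the force rose, so it is on the face. I'll give it a small extra push, unload and open.

```bash
python3 -m crank '0 0 -0.0002 0 0 0; 0 0 -0.0004 0 0 0; 0 0 -0.0004 0 0 0; 0 0 -0.0004 0 0 0'
python3 -m crank '0 0 0.0005 0 0 0; 0 0 0.001 0 0 0; 0 0 0.0012 0 0 0; 0 0 0.0012 0 0 0'
python3 snap.py wrist 9
```

```text
clock: 21.55
tool_pos: [0.4859, 0.1827, 0.1107]
eef_rot: [0.054, 0.999, 0.0, 0.001]
contact_force: [-6.0, -1.8, 13.1]
width: 0.0092
clock: 21.95
tool_pos: [0.4858, 0.1827, 0.1107]
eef_rot: [0.055, 0.999, 0.0, 0.001]
contact_force: [-2.6, 0.4, 6.9]
width: 0.0094
21.95 [0.4858 0.1827 0.1107] [5.450e-02 9.985e-01 1.000e-04 6.000e-04] [-2.61  0.37  6.86]
```

```bash
python3 -m crank '0 0 0.0005 0 0 0; 0 0 0.0007 0 0 0; 0 0 0.0007 0 0 0; 0 0 0.0007 0 0 0'
python3 -m crank '0 0 0 0 0 0; 0 0 0 0 0 0; 0 0 0 0 0 0; 0 0 0 0 0 0; 0 0 0 0 0 0; 0 0 0 0 0 0; 0 0 0 0 0 0; 0 0 0 0 0 0; 0 0 0 0 0 0; 0 0 0 0 0 0; 0 0 0 0 0 0; 0 0 0 0 0 0' -1
python3 snap.py wrist 10
```

```text
clock: 22.4
tool_pos: [0.4857, 0.1826, 0.1107]
eef_rot: [0.055, 0.999, 0.0, 0.0]
contact_force: [-2.4, -0.9, 2.7]
width: 0.0095
clock: 23.6
tool_pos: [0.4854, 0.1826, 0.1107]
eef_rot: [0.055, 0.999, -0.0, 0.0]
contact_force: [0.2, -0.7, 0.6]
width: 0.0927
23.6 [0.4854 0.1826 0.1107] [ 0.0545  0.9985 -0.      0.    ] [ 0.22 -0.73  0.62]
```

View pics/wrist10.png

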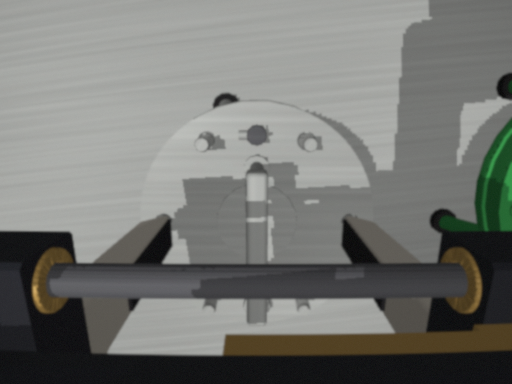

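The fingers are open with the handle free between them at u≈257, and studs show through the holes at (204,143) and (309,143). I'll lift away and measure the height and level of the seated plate.

```bash
python3 -m crank '0 0 0.01 0 0 0; 0 0 0.03 0 0 0; 0 0 0.06 0 0 0; 0 0 0.09 0 0 0; 0 0 0.12 0 0 0; 0.02 0 0.15 0 0 0; 0.04 -0.01 0.18 0 0 0; 0.06 -0.02 0.19 0 0 0; 0.06 -0.02 0.19 0 0 0; 0.06 -0.02 0.19 0 0 0; 0.06 -0.02 0.19 0 0 0'
python3 snap.py wrist 11
python3 - <<'E'
from h import *
f=dict(np.load("wrist11.npz"));P=cloud(f,f["T"])
d=np.hypot(P[...,0]-.4863,P[...,1]-.182)
q=P[(d<.068)&(abs(P[...,2]-.091)<.006)]
for _ in range(3):
    A=np.c_[q[:,:2]-[.4863,.182],np.ones(len(q))];s=np.linalg.lstsq(A,q[:,2],rcond=None)[0];r=q[:,2]-A@s;q=q[abs(r)<.002]
print("disc top plane slopes",s[:2].round(4),"z",s[2].round(4),len(q))
m=((d<.072)&(abs(P[...,2]-.091)<.006)).astype(np.uint8);k=max(cv2.findContours(m,0,1)[0],key=cv2.contourArea)
h=onz(f,k.reshape(-1,2),.091,f["T"])[:,:2];print(cv2.minEnclosingCircle((h*1000).astype(np.float32)))
E
```

```text
clock: 24.75
tool_pos: [0.5441, 0.1629, 0.2998]
eef_rot: [0.054, 0.999, -0.0, -0.001]
contact_force: [-0.6, 0.2, 0.1]
width: 0.093
24.75 [0.5441 0.1629 0.2998] [ 0.0544  0.9985 -0.     -0.0012] [-0.6   0.18  0.1 ]
disc top plane slopes [0.0011 0.0009] z 0.0915 9972
((485.8222961425781, 182.4392852783203), 70.40172576904297)
```

View pics/wrist11.png

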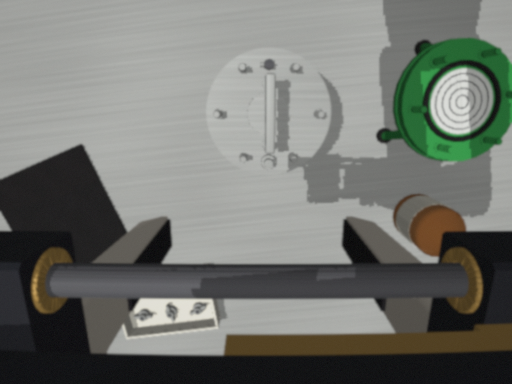

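The plate sits at (268,110) px with all six studs through. Its disc top is 5.7 mm above the face measured earlier (6 expected when home), slope ≤0.002, and within about 0.7 mm of the axis. I'm handing it in.

```bash
python3 -c "
from station import arm,observe
arm.hand_in();print(observe()['clock'])"
```

```text
the job is handed in; nothing more can be done
the job is handed in; nothing more can be done
```

The cover plate is on the holder, pressed fully home and released, and the job was handed in at about 25 s of the 64 s allowed. The hand-in reported no verdict.

- **What I did:** I located the studs and plate holes with the wrist camera, gripped the handle at 60 N and carried the plate over the holder. I turned it 7.1° on the way, before it reached the studs, so all six holes went straight on without any searching turn on the stud ends. No contact showed until the seal ring. The ring sank at about +7 N of push, and the plate stopped 3.9 mm further down (4 mm expected).
- **Force on the holder:** it peaked at roughly 20 N, from the 13 N push plus about 7 N of plate weight. That is well under the 40 N limit, but the force was only read at the end of each move.
- **Last checks:** the plate's top is 5.7 mm above the dish face measured earlier (6 mm when home). It is level within 0.002 rad, within about 0.7 mm of the axis, and all six studs show through. The gripper is open and clear of everything.
- **Bystanders:** the arm never went near the nut tray, bottle or beaker. I did not re-measure their positions at the end.
- **Failed or disagreeing checks:** one automatic fit of the seal ring's outline gave a meaningless result and I did not use it. The top and side cameras placed the stud circle up to 3 mm from the wrist camera's value. I used the wrist's, and the fit bore it out.

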